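Charge a grease feeder with the bench filler pump

ROBOT

A 6-joint arm with a two-finger parallel gripper is mounted at the origin on the work surface. World frame = base frame: x ahead of the robot, y to its left, z up, the work surface at z = 0. Lengths are in m, angles in rad, forces in N, time in s.
With the tool pointing down it reaches from about 0.425 to 0.925 m from the base axis. Payload 12.5 kg.
Tool frame: the origin (TCP) lies at the very end of the fingers, on their centre line; the grasp point (between the pads) lies 19 mm behind it; z points along the fingers, y is the direction in which the jaws open and shut (so a half turn about z gives the same grasp; the last joint's range is limited). The gripper opens to 85 mm and grips with 20 to 120 N. Pads are 22 mm wide; open, the fingers measure 114 mm over their backs; the gripper's body (76 mm by 85 mm) begins 54 mm behind the grasp point. The pads swing forward as they close: fully open they stand 13 mm farther back than shut.
Start: joints at [-1.334, 0.491, 1.559, -0, 1.092, -0.106], TCP at [0.21, -0.589, 0.231] pointing down, gripper open.
Joint ranges: [-3.1, 3.1], [-0.84, 2.19], [0.05, 2.79], [-1.13, 4.28], [0.06, 2.93], [-2.69, 2.69]. Speed limits (rad/s): [2.22, 2.22, 2.79, 3.14, 3.14, 3.14].

INTERFACE

Orientations are given as a unit quaternion [w, x, y, z].
In Python, from rig import ctrl gives the robot as it stands. The module is installed in compiled form; this text tells all that it offers.
- The arm moves only by the tool carry_out, never from a script. Its arguments are lists of equal length, an entry for each row: "offset": the shift along the tool's x, y, z in m, a list of three; "yaw": the turn about the tool's z in rad. In form: {"offset": [[tx, ty, tz], ...], "yaw": [yaw, ...]}. A call has 1 to 8 rows; each row shifts and turns the pose as measured when the row begins, along the tool's axes as they then stand; what a row does not reach is not made up. A row lasts 1/8 s, in which the tool goes at most 62.5 mm and 10.7 degrees, less where a joint would pass 70% of its speed; a pose out of reach is approached as far as the arm can. A call with a gripper value outside its range is refused whole. "grip" is the opening, from 0 (shut) to 1 (fully open), set as the call begins (left out, the last holds). The fingers move at their own pace and stop on an object; the grip force is fixed at half the most. Time passes only in rows, so rows that do not move let the fingers close. It gives the time, the measured TCP pose, the force and the opening at its end, in the units of the state.
- ctrl.read_state(): the state, without advancing time (a new reading comes with each control period).
- ctrl.camera(name): name is "scene" or "top" or "wrist"; returns a dict with "color" (400x640x3 uint8, blue, green, red), "depth" (400x640 float32, m along the optical axis (not along the pixel's ray), 0 where there is no reading), "mtx" (3x3 intrinsics, pixels), "rvec" (rotation vector, rad) and "tvec" (3), from world to camera coordinates, as OpenCV has them. Camera axes: x right, y down, z forward; pixel columns grow to the right and rows downward; lengths in m; the calibration is good to about 2 mm. A picture is of the moment at which its call begins.
- ctrl.hand_in(): hands the job in, once; it reports no verdict.
The state is a dict: "clock": time; "joint_positions": joint angles; "qvel": joint speeds; "joint_efforts": joint torques, N m; "tcp_pos": TCP position; "eef_rot": TCP orientation; "contact_force": force on the tool from outside, world axes, zero at the start; "torque": the same for the moment, N m; "opening": opening from 0.0 (shut) to 1.0 (fully open).
Only numpy, scipy, OpenCV 4.12 (cv2) and the standard library are available. Lean on these libraries where they do the work, as an engineer would, in place of code of your own. Each camera call takes 0.05 s, during which the arm holds its last target.

TASK

The grease feeder on the bench pump has run down: press the pump's orange spring plunger with the fingertips, right down and letting it come right up again, stroke after stroke, until the feeder's red indicator stem has popped fully out and shows the white band at its foot. Then let the plunger rise and leave it. Only press: don't pull the plunger up, don't touch the feeder or its stem, and leave the loose things around the pump where they stand.

Things in the scene. Friction and masses are not known exactly. Their poses are not given: they have to be found in the camera images.
- plunger (a joint): pump plunger travel, m: 0 = up, at rest; 0.022 = pressed down on its rubber stop (about 20 N, slowly). Springs back by itself in 0.3 s; pulled, it lifts to -0.008. A full stroke, right up to right down, raises the red stem about 6 mm (the first up to 11 mm); strokes under 15 mm or begun before it is back up may feed nothing. With the feeder full, strokes run free and do no more
- knob_top (a point): centre of the top of the plunger's orange mushroom knob (56 mm across, 24 mm high, top flat over 32 mm); 182 mm above the bench when up; moves with the knob. Press straight down near the middle. Within 130 mm of its axis nothing is higher than 150 mm
- stem (a joint): how far the red indicator stem stands out of the feeder's black collar, m: 0 = flush (empty), 0.030 = fully out, the 6 mm white band at its foot clear of the collar (full). Starts between 0 and 0.009; keeps its place between strokes
- stem_tip (a point): top of the red indicator stem, 12 mm thick; it moves straight up with the stem, 2 mm above the collar top at stem value 0
- collar_top (a point): centre of the top of the black collar on the feeder's dome, 118 mm above the bench; it does not move
- pump: bench filler pump, bolted down: dark base plate 116 x 310 x 12 mm, long along its y; origin on the bench under the plunger's axis, z up. There the black barrel, 64 mm across, 112 mm high, with a steel gland and the plunger above; at y = -105 mm a blue canister 87 mm across, 147 mm high; at y = +105 mm the charging block with the grease feeder
- feeder: grease feeder screwed on the pump's charging block: white dome 60 mm across on a brass foot, with a black collar on top out of which the red stem comes; origin under its foot, 43 mm above the bench, its collar top 75 mm above that. It needs no touching
- spare_feeder: bystander, leave alone: an empty grease feeder like the one on the pump, standing loose: white dome 60 mm across, 75 mm high, brass foot; origin under its middle
- paste_tin: bystander, leave alone: round steel tin, 71 mm across, 28 mm high; origin under its middle
- nipple_tray: bystander, leave alone: red plastic block 70 x 100 mm, 22 mm high, holding brass grease nipples (36 mm high with them); origin under its middle
- white_bottle: bystander, leave alone: white plastic bottle with a screw cap, 56 mm across, 145 mm high; origin under its middle
- spray_can: bystander, leave alone: grey spray can with a black cap, 62 mm across, 170 mm high; origin under its middle
- oil_bottle: bystander, leave alone: yellow squeeze bottle with a white spout, 56 mm across, 160 mm high; origin under its middle
- screwdriver: bystander, leave alone: screwdriver with a green handle, lying flat; origin under its middle, x along it

How it is judged:
By the outcome, as a careful person would: the job done as asked, in the order asked, and still so for the second after the job is handed in, with the robot touching nothing.
It also fails if it takes over 40 s, if anything falls off the work surface, if the arm or the gripper's body presses on something with over 40 N, if the wrist force passes 120 N, or if a joint passes its speed limit or range.

## Working session

There is one attempt and no reset: what is moved stays moved. The work goes in short steps, Python scripts to look and compute and a tool call to move; the robot and the scene stay as the last step left them, time stands still between calls to the robot, and variables do not carry over. Pictures are saved under pics/ and viewed, and the job is handed in when it is done.

Besides the shell and the picture viewer there is one more tool, called after ">>>" as a command line: name --pt "numbers of a row" for each row, then --argument value for the rest. carry_out: Moves the arm, as the interface text tells. Its arguments: {"type":"object","properties":{"offset":{"type":"array"},"yaw":{"type":"array"},"grip":{"type":"number"}},"required":["offset","yaw"]}

```bash
mkdir -p pics; cat > h.py <<'E'
import numpy as np,cv2
from rig import ctrl
def save(n,name):
    c=ctrl.camera(n); cv2.imwrite(f'pics/{name}.png',c['color']); np.savez(f'pics/{name}.npz',**c); return c
def world(c):
    K=c['mtx'];d=c['depth'];h,w=d.shape
    u,v=np.meshgrid(np.arange(w),np.arange(h))
    P=np.stack([(u-K[0,2])/K[0,0]*d,(v-K[1,2])/K[1,1]*d,d],-1)
    R=cv2.Rodrigues(np.array(c['rvec'],float))[0]
    W=(P-np.array(c['tvec']).ravel())@R
    W[d==0]=np.nan
    return W
E
python3 - <<'E'
from h import *
s=ctrl.read_state();print(s['clock'],s['tcp_pos'],s['eef_rot'],s['contact_force'],s['opening'])
for n in('scene','top'):
    c=save(n,n+'0');W=world(c)
    hsv=cv2.cvtColor(c['color'],cv2.COLOR_BGR2HSV)
    m=(hsv[...,0]>4)&(hsv[...,0]<20)&(hsv[...,1]>150)&(hsv[...,2]>120)
    k,l,st,ce=cv2.connectedComponentsWithStats(m.astype(np.uint8))
    for i in range(1,k):
        if st[i,4]>60: print(n,st[i],ce[i],np.nanmedian(W[l==i],0),np.nanmax(W[l==i],0),np.nanmin(W[l==i],0))
E
```

```text
0.0 [ 0.21002787 -0.58838702  0.23072438] [-5.78520973e-04  9.85345680e-01  1.70568328e-01 -4.60337153e-05] [ 0.30329598 -0.05508318 -0.15646776] 1.0004832825040009
scene [103 105  16  36 172] [110.30813953 122.78488372] [ 0.49902473 -0.641616    0.17878396] [ 0.50752686 -0.63169246  0.23338524] [ 0.47094134 -0.6736244   0.11910856]
scene [344 185  23  16 275] [355.37818182 191.86909091] [0.57284053 0.2013551  0.17959594] [0.59381036 0.22516572 0.18403624] [ 0.25048603  0.070138   -0.00208412]
scene [278 256  33  22 546] [294.10622711 267.04761905] [0.89331898 0.20138951 0.19963746] [0.92211652 0.22913799 0.20281147] [0.67031395 0.12370003 0.01123579]
scene [364 260  22  14 248] [374.29032258 266.22580645] [0.63905034 0.28151745 0.02827877] [0.66478115 0.30788716 0.03290458] [0.61095855 0.25552945 0.02416985]
scene [314 264  37  27 691] [333.16787265 278.01736614] [0.89028309 0.27745788 0.19943291] [0.92110993 0.30994235 0.20252039] [0.66062891 0.1552101  0.00932553]
top [241  56  22  22 373] [251.36461126  66.84182306] [0.88832567 0.27958981 0.19938302] [0.91636617 0.30684743 0.20444197] [0.86026075 0.25178773 0.19107492]
top [272  57  23  22 386] [282.55958549  67.20466321] [0.8884841  0.19940044 0.19922865] [0.91561571 0.22755262 0.20363213] [0.86154286 0.17025757 0.19066381]
top [288 138  16  12  78] [295.32051282 143.3974359 ] [0.73756974 0.17878313 0.02352368] [0.755736   0.20142688 0.03807789] [0.72135592 0.15625375 0.01784025]
top [285 147  18  22 168] [293.45238095 157.125     ] [0.6964746  0.18193308 0.02277568] [0.72877986 0.20818414 0.03747207] [0.66354858 0.1585476  0.01581766]
top [252 168  16  16 183] [259.18032787 175.61202186] [0.63933377 0.28244273 0.02791411] [0.66127391 0.30391565 0.03181531] [0.61546649 0.25921902 0.02254753]
top [269 185  22  22 372] [279.55645161 195.61827957] [0.561802   0.19832648 0.18000599] [0.58921281 0.25417434 0.1842996 ] [0.5371423  0.17227794 0.00782969]
```

View pics/scene0.png

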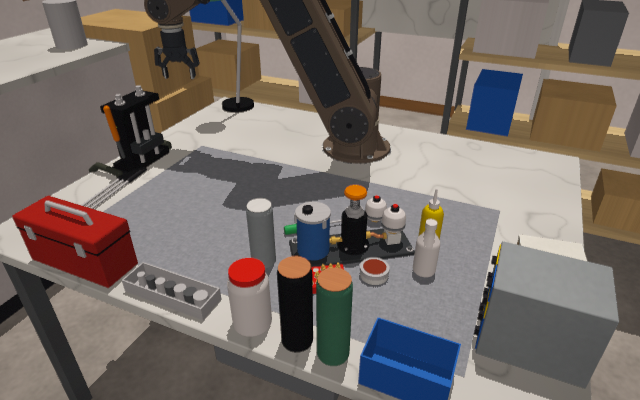

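View pics/top0.png

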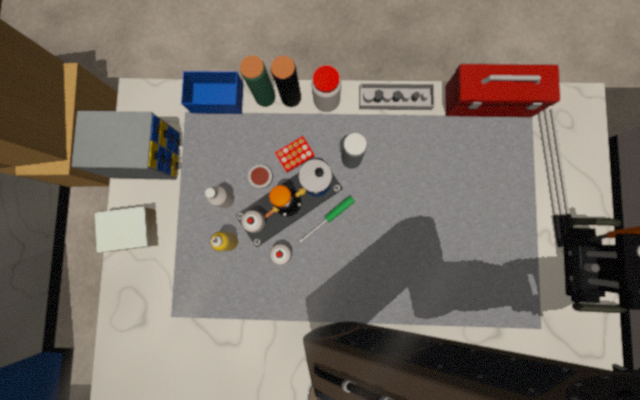

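```bash
cat >> h.py <<'E'
def tool(p,s):
    from scipy.spatial.transform import Rotation as Ro
    q=np.array(s['eef_rot']);return Ro.from_quat([q[1],q[2],q[3],q[0]]).as_matrix().T@(np.array(p)-s['tcp_pos'])
E
python3 - <<'E'
from h import *
s=ctrl.read_state()
for n in('scene','top'):
    c=np.load(f'pics/{n}0.npz');W=world(c)
    hsv=cv2.cvtColor(c['color'],cv2.COLOR_BGR2HSV)
    m=(hsv[...,0]>4)&(hsv[...,0]<20)&(hsv[...,1]>150)&(np.hypot(W[...,0]-.562,W[...,1]-.198)<.05)&(W[...,2]>.15)
    for lo,hi in((.15,.172),(.172,.179),(.179,.19)):
        q=W[m&(W[...,2]>lo)&(W[...,2]<hi)]
        if len(q): print(n,lo,len(q),q.mean(0),(q.max(0)+q.min(0))/2,np.ptp(q,axis=0))
    r=((hsv[...,0]<4)|(hsv[...,0]>174))&(hsv[...,1]>140)&(np.hypot(W[...,0]-.52,W[...,1]-.25)<.16)&(W[...,2]>.05)
    k,l,st,ce=cv2.connectedComponentsWithStats(r.astype(np.uint8))
    for i in range(1,k): print(' red',st[i],np.nanmean(W[l==i],0),np.nanmax(W[l==i],0))
print(tool([.21,-.588,.3],s),tool([.562,.198,.215],s), s['joint_positions'])
c=np.load('pics/scene0.npz')['color'][170:260,280:460]; cv2.imwrite('pics/crop0.png',cv2.resize(c,None,fx=4,fy=4,interpolation=cv2.INTER_CUBIC))
E
```

```text
scene 0.15 20 [0.5828565  0.20737031 0.16963556] [0.58001328 0.20403825 0.16578492] [0.02566813 0.04156091 0.0119745 ]
scene 0.172 94 [0.57838866 0.20255379 0.17649653] [0.56656283 0.19913041 0.17565245] [0.05449506 0.05207061 0.00669024]
scene 0.179 155 [0.5659979  0.19955668 0.18090171] [0.56570357 0.19855747 0.18153024] [0.05226294 0.04861048 0.005012  ]
 red [374 196   6   3  15] [0.41355812 0.20905398 0.07519965] [0.42120451 0.21570209 0.07724281]
 red [393 204   5   4  18] [0.50460024 0.2847213  0.12173584] [0.50973267 0.28976569 0.12428513]
top 0.172 115 [0.56051868 0.1924277  0.17727603] [0.56273279 0.19878493 0.17588529] [0.05118099 0.05301397 0.00613211]
top 0.179 246 [0.5626555  0.19900093 0.18100602] [0.56225469 0.1981074  0.18165145] [0.04565023 0.04832257 0.00529631]
 red [248 218   5   5  21] [0.50104498 0.28294477 0.12178928] [0.50679186 0.28939774 0.12752702]
 red [277 252   5   5  23] [0.41270733 0.2092219  0.07578647] [0.41818767 0.21456049 0.07869136]
[ 7.79958434e-05 -4.96166615e-04 -6.92278155e-02] [ 0.59578476 -0.62236136  0.01645842] [-1.33356494e+00  4.91510099e-01  1.55941092e+00  3.50934569e-05
  1.09165491e+00 -1.05591169e-01]
```

View pics/crop0.png

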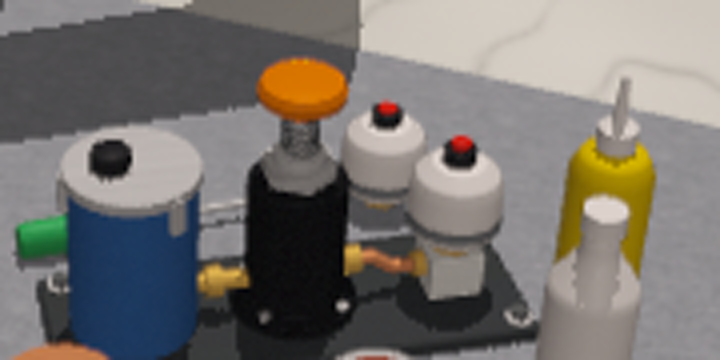

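>>> carry_out --pt "0 0 -0.06" --pt "0.053 -0.025 0" --pt "0.053 -0.025 0" --pt "0.053 -0.025 0" --pt "0.053 -0.025 0" --pt "0.053 -0.025 0" --pt "0.053 -0.025 0" --pt "0.053 -0.025 0" --yaw '[0,0,0,0,0,0,0,0]' --grip 0

```text
clock: 1.1
tcp_pos: [0.5066, -0.293, 0.2908]
eef_rot: [-0.002, 0.986, 0.167, -0.0]
contact_force: [-0.0, -1.1, -0.4]
opening: -0.002
```

>>> carry_out --pt "0.025 -0.05 0" --pt "0.025 -0.05 0" --pt "0.025 -0.05 0" --pt "0.025 -0.05 0" --pt "0.025 -0.05 0" --pt "0.025 -0.05 0" --pt "0.025 -0.05 0" --yaw '[0,0,0,0,0,0,0]'

```text
clock: 1.98
tcp_pos: [0.5579, 0.1079, 0.2905]
eef_rot: [-0.003, 0.986, 0.167, -0.002]
contact_force: [-0.1, -1.0, -0.7]
opening: 0.003
```

```bash
python3 - <<'E'
from h import *
s=ctrl.read_state();print(s['clock'],s['tcp_pos'],s['eef_rot'],s['contact_force'],s['opening'],tool([.564,.1985,.2],s),s['joint_positions'])
E
```

```text
1.975 [0.55786812 0.10794512 0.29050623] [-0.00334781  0.98591793  0.16718743 -0.00172933] [-0.05736718 -1.00202853 -0.7398213 ] 0.003055165128076346 [ 0.03585029 -0.08281934  0.0910213 ] [0.07203074 0.35546106 1.61912398 0.00687541 1.17110034 1.3041837 ]
```

>>> carry_out --pt "0.018 -0.041 0.02" --pt "0.018 -0.041 0.02" --pt "0 0 0.04" --pt "0 0 0" --yaw '[0,0,0,0]'

```text
clock: 2.48
tcp_pos: [0.5637, 0.2049, 0.2083]
eef_rot: [-0.003, 0.985, 0.17, -0.002]
contact_force: [-1.4, -0.4, 0.7]
opening: -0.001
```

```bash
cat > look.py <<'E'
import sys
from h import *
s=ctrl.read_state();print(s['clock'],s['tcp_pos'],s['contact_force'],tool([.564,.1985,.182],s),np.abs(s['qvel']).max())
n=sys.argv[1]
c=save('scene',n);W=world(c)
hsv=cv2.cvtColor(c['color'],cv2.COLOR_BGR2HSV)
r=((hsv[...,0]<4)|(hsv[...,0]>174))&(hsv[...,1]>140)&(np.hypot(W[...,0]-.503,W[...,1]-.284)<.03)&(W[...,2]>.1)
print('red',r.sum(),np.nanmax(W[r],0),np.nanmean(W[r],0),np.argwhere(r).min(0),np.argwhere(r).max(0))
cv2.imwrite(f'pics/{n}c.png',cv2.resize(c['color'][140:260,280:440],None,fx=4,fy=4,interpolation=cv2.INTER_CUBIC))
E
python3 look.py a1
```

```text
2.475 [0.56373605 0.20489758 0.20828589] [-1.35942252 -0.41959302  0.69238276] [-0.00181166  0.00630882  0.02624621] 0.07431500281466161
red 19 [0.51102962 0.2897325  0.12779666] [0.50545922 0.28463489 0.12249147] [204 393] [207 397]
```

View pics/a1c.png

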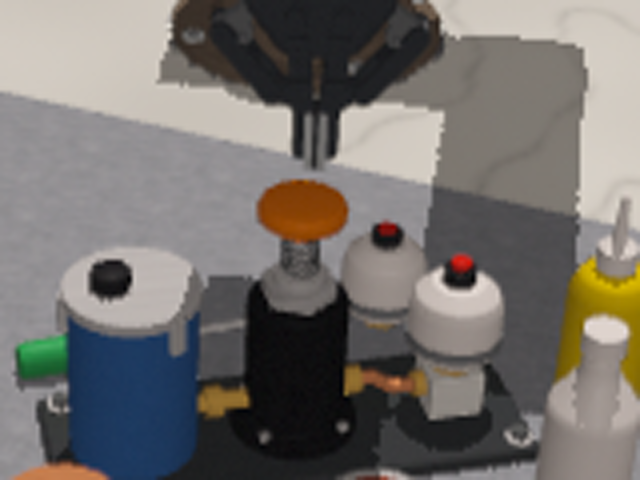

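>>> carry_out --pt "-0.001 0.0065 0.015" --pt "0 0 0.005" --pt "0 0 0" --yaw '[0,0,0]'

```text
clock: 2.9
tcp_pos: [0.5675, 0.197, 0.1923]
eef_rot: [-0.004, 0.986, 0.169, 0.002]
contact_force: [0.2, 0.2, -0.2]
opening: 0.004
```

>>> carry_out --pt "0 0 0.01" --pt "0 0 0.008" --pt "0 0 0.006" --pt "0 0 0.004" --yaw '[0,0,0,0]'

```text
clock: 3.4
tcp_pos: [0.5681, 0.1969, 0.1662]
eef_rot: [-0.004, 0.986, 0.168, 0.004]
contact_force: [-5.6, -1.7, 14.2]
opening: -0.002
```

>>> carry_out --pt "0 0 0.005" --pt "0 0 0.004" --pt "0 0 0.003" --yaw '[0,0,0]'

```text
clock: 3.78
tcp_pos: [0.5683, 0.1969, 0.1597]
eef_rot: [-0.003, 0.986, 0.169, 0.006]
contact_force: [-14.1, -4.3, 43.4]
opening: 0.001
```

```bash
python3 look.py a2
```

```text
3.775 [0.56826593 0.19694089 0.15973682] [-14.11242247  -4.34757727  43.37909792] [-0.00321982 -0.00299081 -0.02229273] 0.025522665705368316
red 32 [0.50956814 0.28991361 0.13243442] [0.50518287 0.28432214 0.12620787] [201 393] [207 397]
```

View pics/a2c.png

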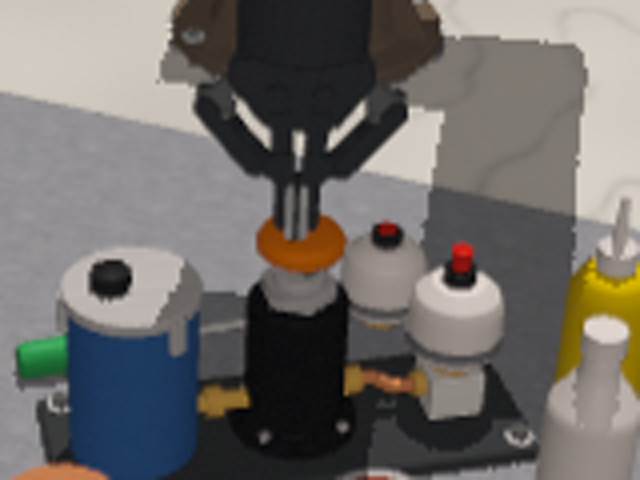

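>>> carry_out --pt "0 0 -0.015" --pt "0 0 -0.018" --pt "-0.003 -0.003 0" --pt "0 0 0" --yaw '[0,0,0,0]'

```text
clock: 4.32
tcp_pos: [0.5634, 0.1988, 0.1932]
eef_rot: [-0.003, 0.986, 0.169, 0.006]
contact_force: [-0.3, -0.2, 0.0]
opening: 0.002
```

```bash
python3 look.py a3
```

```text
4.325 [0.5634473  0.19877564 0.19321148] [-0.33453675 -0.21312379  0.03096261] [0.00027497 0.00049393 0.01121424] 0.008191156539094368
red 31 [0.50925886 0.28972603 0.13318331] [0.50532961 0.28461356 0.12615605] [201 393] [207 397]
```

View pics/a3c.png

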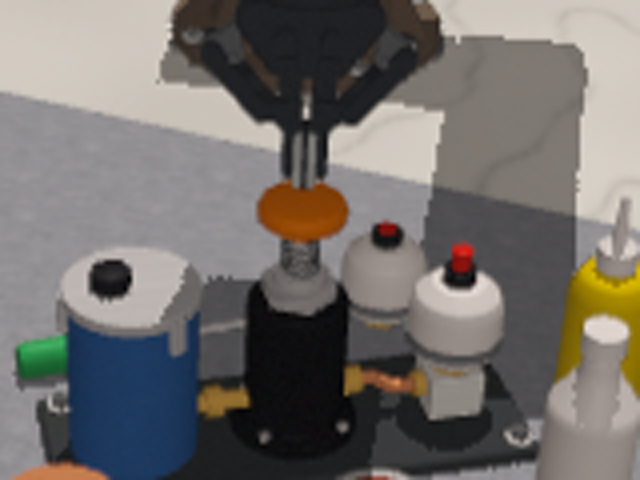

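>>> carry_out --pt "0 0 0.011" --pt "0 0 0.009" --pt "0 0 0.007" --pt "0 0 0.006" --pt "0 0 0.005" --pt "0 0 0.004" --yaw '[0,0,0,0,0,0]'

```text
clock: 5.12
tcp_pos: [0.5643, 0.199, 0.1596]
eef_rot: [-0.003, 0.986, 0.169, 0.01]
contact_force: [-18.5, -5.8, 49.9]
opening: -0.007
```

>>> carry_out --pt "0 0 -0.015" --pt "0 0 -0.018" --pt "0 0 0" --pt "0 0 0" --yaw '[0,0,0,0]'

```text
clock: 5.62
tcp_pos: [0.563, 0.1984, 0.1912]
eef_rot: [-0.003, 0.986, 0.169, 0.009]
contact_force: [-0.2, 0.4, 0.7]
opening: -0.001
```

```bash
python3 look.py a4
```

```text
5.625 [0.56297149 0.19840831 0.19120809] [-0.16420027  0.40594352  0.66268096] [0.00082717 0.00028649 0.00922436] 0.0057828198353998845
red 47 [0.51251947 0.29075473 0.13970199] [0.50602723 0.28468399 0.12969505] [199 393] [208 398]
```

>>> carry_out --pt "0 0 0.009" --pt "0 0 0.009" --pt "0 0 0.007" --pt "0 0 0.006" --pt "0 0 0.005" --pt "0 0 0.004" --yaw '[0,0,0,0,0,0]'

```text
clock: 6.42
tcp_pos: [0.5636, 0.1986, 0.1597]
eef_rot: [-0.003, 0.985, 0.17, 0.012]
contact_force: [-18.5, -5.9, 49.2]
opening: -0.0
```

>>> carry_out --pt "0 0 -0.015" --pt "0 0 -0.018" --pt "0 0 0" --pt "0 0 0" --yaw '[0,0,0,0]'

```text
clock: 6.92
tcp_pos: [0.5622, 0.1981, 0.1915]
eef_rot: [-0.003, 0.985, 0.17, 0.012]
contact_force: [0.1, -0.2, 0.3]
opening: 0.004
```

```bash
python3 look.py a5
```

```text
6.925 [0.56215968 0.19813648 0.19147406] [ 0.14941549 -0.24463785  0.27474471] [0.00162932 0.00029027 0.00951514] 0.00496515240531952
red 51 [0.51094474 0.28983142 0.14521086] [0.50582124 0.28446619 0.13393496] [197 393] [207 398]
```

View pics/a5c.png

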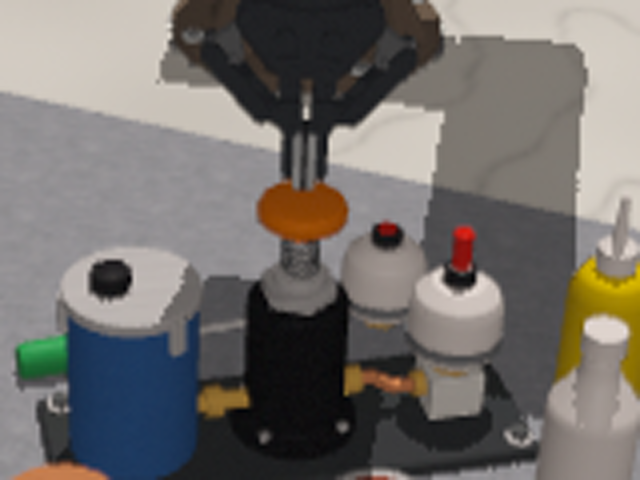

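The stem (crop 463,245) keeps rising by about 6 mm a stroke, with no white band yet; the knob is fully up.

>>> carry_out --pt "0.002 0 0.009" --pt "0 0 0.009" --pt "0 0 0.007" --pt "0 0 0.006" --pt "0 0 0.005" --pt "0 0 0.004" --yaw '[0,0,0,0,0,0]'

```text
clock: 7.72
tcp_pos: [0.5647, 0.199, 0.1596]
eef_rot: [-0.003, 0.985, 0.17, 0.014]
contact_force: [-18.7, -6.2, 49.6]
opening: 0.004
```

>>> carry_out --pt "0 0 -0.015" --pt "0 0 -0.018" --pt "0 0 0" --pt "0 0 0" --yaw '[0,0,0,0]'

```text
clock: 8.22
tcp_pos: [0.5635, 0.1987, 0.1916]
eef_rot: [-0.003, 0.985, 0.17, 0.014]
contact_force: [-0.1, 0.4, -0.6]
opening: 0.0
```

```bash
python3 look.py a6
```

```text
8.225 [0.56349413 0.1986576  0.19155513] [-0.11462382  0.42465599 -0.56813391] [0.00015224 0.00032238 0.00956316] 0.0037799337461829107
red 47 [0.5112362  0.29008116 0.15213441] [0.50616286 0.28456773 0.13973876] [195 393] [208 398]
```

View pics/a6c.png

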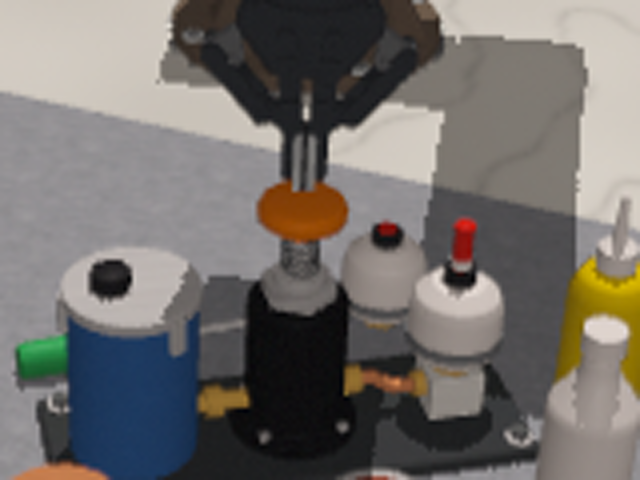

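The white band has begun to show (crop 462,266). Extra strokes do no harm, so I'll press again to find out whether it is at its limit.

>>> carry_out --pt "0 0 0.009" --pt "0 0 0.009" --pt "0 0 0.007" --pt "0 0 0.006" --pt "0 0 0.005" --pt "0 0 0.004" --yaw '[0,0,0,0,0,0]'

```text
clock: 9.02
tcp_pos: [0.5642, 0.1989, 0.1597]
eef_rot: [-0.002, 0.985, 0.171, 0.016]
contact_force: [-18.9, -5.3, 48.8]
opening: -0.004
```

>>> carry_out --pt "0 0 -0.015" --pt "0 0 -0.018" --pt "0 0 0" --pt "0 0 0" --yaw '[0,0,0,0]'

```text
clock: 9.52
tcp_pos: [0.5627, 0.1984, 0.1916]
eef_rot: [-0.002, 0.985, 0.171, 0.016]
contact_force: [0.6, -1.1, -0.2]
opening: -0.001
```

```bash
python3 look.py a7
```

```text
9.525 [0.56265265 0.19841616 0.19158561] [ 0.55196504 -1.06840459 -0.20550857] [0.00098088 0.00036555 0.00962344] 0.0032893899402672796
red 46 [0.51155917 0.29038433 0.15135851] [0.50642723 0.2846331  0.14011332] [195 393] [208 398]
```

View pics/a7c.png

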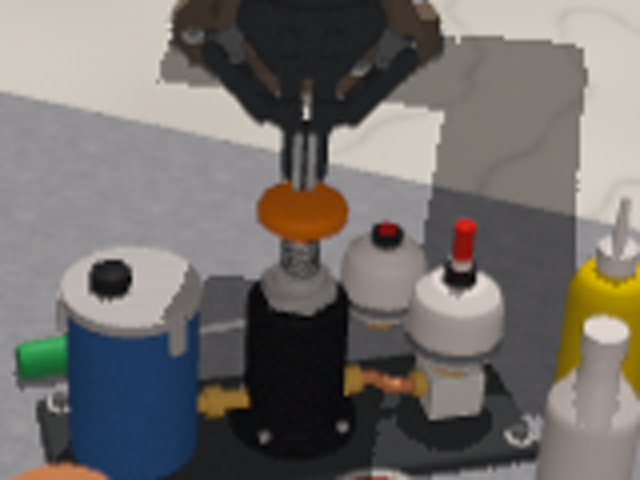

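The stem did not move on this last full stroke, so it looks full. I'll retreat and check the height by projection.

>>> carry_out --pt "0 0 -0.03" --pt "0 0 -0.04" --pt "0 0 -0.02" --pt "0 0 0" --pt "0 0 0" --yaw '[0,0,0,0,0]'

```text
clock: 10.2
tcp_pos: [0.559, 0.1972, 0.2772]
eef_rot: [-0.002, 0.985, 0.17, 0.012]
contact_force: [-0.5, 0.5, 0.3]
opening: -0.0
```

```bash
python3 look.py a8; python3 - <<'E'
from h import *
c=np.load('pics/a8.npz')
for z in(.118,.124,.144,.147,.150):print(z,cv2.projectPoints(np.array([[.5025,.2838,z]]),c['rvec'],c['tvec'],c['mtx'],None)[0].ravel())
print(c['color'][190:222,395])
c0=np.load('pics/scene0.npz')
for n in('scene0','a1','a8'):
    c=np.load(f'pics/{n}.npz');W=world(c);print(n,W[193:210,395,2].round(3))
t=save('top','top8');W=world(t);W0=world(np.load('pics/top0.npz'))
print('tip top',W[214:224,246:254,2].max(), 'knob',np.nanmedian(W[192:198,276:283,2]),np.nanmedian(W0[192:198,276:283,2]))
cv2.imwrite('pics/top8c.png',cv2.resize(t['color'][120:280,180:390],None,fx=3.5,fy=3.5,interpolation=cv2.INTER_CUBIC))
E
```

```text
10.2 [0.55904798 0.19720526 0.2772477 ] [-0.5385507   0.47240743  0.34325907] [0.00286833 0.00046728 0.09534085] 0.0023033108382209872
red 47 [0.510488   0.28922132 0.1512113 ] [0.50568182 0.2844559  0.13942639] [195 393] [208 398]
0.118 [394.75108249 206.40322455]
0.124 [394.96194401 204.40417351]
0.144 [395.67349947 197.65834468]
0.147 [395.78140095 196.63539567]
0.15 [395.88961096 195.60952181]
[[ 77  75  76]
 [ 79  77  78]
 [ 79  76  78]
 [ 80  78  80]
 [ 75  73 131]
 [ 25  33 204]
 [ 24  33 204]
 [ 22  28 175]
 [ 16  20 134]
 [ 15  19 134]
 [ 14  19 135]
 [ 17  20 135]
 [ 17  20 136]
 [ 15  19 136]
 [ 25  28 136]
 [ 78  81 139]
 [134 138 149]
 [122 127 138]
 [ 18  20  48]
 [ 23  23  23]
 [ 22  20  22]
 [ 39  39  42]
 [ 85  89  95]
 [143 148 158]
 [192 198 209]
 [188 194 205]
 [188 193 204]
 [188 194 205]
 [183 188 199]
 [160 165 175]
 [142 147 157]
 [139 144 154]]
scene0 [ 0.    -0.    -0.003  0.003 -0.003 -0.002 -0.002  0.002 -0.002 -0.003
  0.003  0.124  0.123  0.121  0.121  0.119  0.116]
a1 [ 0.    -0.001  0.    -0.001  0.002  0.001 -0.001  0.003 -0.    -0.001
  0.     0.122  0.125  0.124  0.12   0.118  0.117]
a8 [-0.001 -0.001  0.148  0.149  0.149  0.147  0.141  0.14   0.139  0.136
  0.131  0.127  0.125  0.122  0.119  0.117  0.116]
tip top 0.6350908893179613 knob 0.6047858745717718 0.18109039724108766
```

View pics/a8c.png

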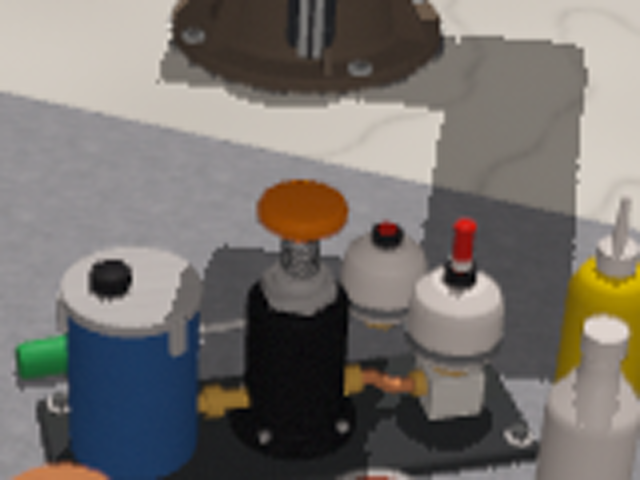

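The stem tip is at row 194.5, where 0.150 m projects to 195.6. The white band shows at rows 205–207 above the black collar, the knob is up, and the gripper is clear.

```bash
python3 -c "
from rig import ctrl
print(ctrl.hand_in())"
```

```text
the job is handed in; nothing more can be done
None
```

The feeder is full: the red stem stands fully out with the white band showing at its foot, and I have handed the job in at about 10.3 s.

I made five full strokes with the shut fingertips, each down to the stop at about 43–50 N and then fully released. The stem rose with each of the first four strokes. The fifth moved it no further, so I took that as full.

**Last checks:**
- **Stem:** the tip measured about 0.149–0.151 m above the bench, against 0.150 m expected for full.
- **Plunger and gripper:** in the last scene picture the knob is back up. The gripper was about 95 mm above it and the wrist force was near zero.
- **Nearby items:** the loose things visible in that cropped picture look unmoved. I did not check the others separately.
- **Failed check:** the last look from the top camera was blocked by the gripper, so it gave no second reading of the stem or knob.

While pressing there was a sideways force of about 15–20 N, and the tool tilted by up to about 2°. Neither seemed to affect the strokes.

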